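# Close and lock the test-adapter cover

### The arm

A 6-joint arm with a two-finger parallel gripper is mounted at the origin on the work surface. World frame = base frame: x ahead of the robot, y to its left, z up, the work surface at z = 0. Lengths are in m, angles in rad, forces in N, time in s.
With the tool pointing down it reaches from about 0.225 to 0.875 m from the base axis. Payload 3.4 kg.
Tool frame: the origin (TCP) lies at the very end of the fingers, on their centre line; the grasp point (between the pads) lies behind it (manip.grasp_offset is the z of the grasp point in the tool frame, in m); z points along the fingers, y is the line along which they close (so a half turn about z gives the same grasp; the last joint's range is limited). The gripper opens to 85 mm and grips with 20 to 120 N. Pads are 22 mm wide; open, the fingers measure 114 mm over their backs; the gripper's body (76 mm by 85 mm) begins 54 mm behind the grasp point. The pads swing forward as they close: fully open they stand 13 mm farther back than shut.
Start: joints at [-1.452, 0.276, 1.505, -0, 1.361, -0.121], TCP at [0.137, -0.559, 0.231] pointing down, gripper open.
Joint ranges: [-2.89, 2.89], [-0.75, 2.08], [0.22, 2.7], [-1.18, 4.32], [0.11, 2.71], [-2.7, 2.7]. Speed limits (rad/s): [2.57, 2.57, 3.14, 3.14, 3.14, 3.14].

### API

Orientations are given as a unit quaternion [w, x, y, z].
In Python, from rig import manip gives the robot as it stands.
- The arm moves only by the shell command python3 -m pendant 'ROWS' [FORCE]. ROWS is JSON, a list of rows, each an object of numbers: "dx", "dy", "dz": the shift along the tool's x, y, z in m; "rx", "ry", "rz": the turn, a rotation vector about the tool's x, y, z in degrees; "hand": the finger opening in m, from 0 to 0.0854. In form: [{"dx": .., "dy": .., "dz": .., "rx": .., "ry": .., "rz": .., "hand": ..}, ...]. A call has 1 to 12 rows; each row shifts and turns the commanded pose from where the row before left it, along the tool's axes as they then stand; what a row does not reach is not made up. A row lasts 1/12 s, in which the tool goes at most 41.7 mm and 7.16 degrees, less where a joint would pass 70% of its speed; a pose out of reach is approached as far as the arm can. A call is refused whole if a number of a shift passes 0.0417 or a number of a turn 7.16, either way. A call with a gripper value outside its range is refused whole. The fingers move at their own pace and stop on an object; FORCE is the grip in N (left out, the last holds). Time passes only in rows, so rows that do not move let the fingers close. It gives the time, the measured TCP pose, the force, the opening and the grip force at its end, in the units of the state.
- manip.get_state(): the state, without advancing time (a new reading comes with each control period).
- manip.get_image(name): name is "scene" or "top" or "wrist"; returns a dict with "frame" (420x560x3 uint8, red, green, blue), "fx", "fy", "cx", "cy" (pixels), "position" and "attitude" of the camera in the world; the wrist camera has in their place "mount" (4x4, takes a point from camera to tool coordinates, whose origin is the TCP and whose axes are the flange's). Camera axes: x right, y up, looking along -z (the intrinsics and any distortion apply to the point x, -y, -z); pixel columns grow to the right and rows downward; lengths in m; the calibration is good to about 2 mm. A picture is of the moment at which its call begins: read the wrist's pose just before it. There is no depth.
- manip.sign_off(): hands the job in; it is judged then, once.
The state is a dict: "clock": time; "qpos": joint angles; "qd": joint speeds; "effort": joint torques, N m; "position": TCP position; "ee_rot": TCP orientation; "contact_force": force on the tool from outside, world axes, zero at the start; "moment": the same for the moment, N m; "width": finger opening in m; "gripper_force": force on a finger pad.
Only numpy, scipy, OpenCV 4.12 (cv2) and the standard library are available. Lean on these libraries where they do the work, as an engineer would, in place of code of your own. Each camera call takes 0.05 s, during which the arm holds its last target. There are 200 camera calls.

### The job

Slide the black cover of the aluminium test-adapter box fully shut, then push its red quarter-turn stud all the way in, turn it clockwise while it is held in until it reaches its stop, and let it spring back and lock. Push firmly but never force the stud, neither down on the bottom of its socket nor round when it jams, and leave the parts and tools lying around where they are.

Things in the scene. Friction and masses are not known exactly. Their poses are not given: they have to be found in the camera images.
- box: aluminium test-adapter box, 190 (x) by 290 (y) by 70 mm high, bolted down; origin: centre of its underside, z up. Deck (top) at z 70 mm, with two guide rails along y, 7 mm high, and a yellow stop bar across its -y end. A black cover, 112 by 190 mm, its top 6 mm above the deck, slides along y over a port with blue sockets
- cover (a joint): position of the black cover in m: 0 = fully shut, at its solid end stop at the box's -y end; grows to 0.10 as it opens towards the box's +y. It needs about 2 N to slide, stays where it is left, and can be moved by holding the stud
- stud (a joint): turn of the red stud in rad: 0 = unlocked (bar along the box's x), grows CLOCKWISE seen from above to a stop at 1.40 (locked). Pushed in at 0 rad with the cover shut, its foot passes a slot; held fully in, it turns under a ridge (met at 0.4 to 1.0 rad); let go at the stop it springs back about 4 mm and stays caught. Not held fully in, it jams; let go at 0 it springs out
- stud_grip (a point): centre of the top of the red stud's grip bar; x along the bar, z up. Bar 36 (x) by 12 (y) by 25 mm high, on a round red flange 45 mm across, 5 mm thick, its top 25 mm below this point; fingertips may press on it. With the stud out this point is 136 mm above the box's underside, 60 mm above the cover's top. It stands near the cover's +y end and rides with it
- plunger: the stud's sprung shaft, sliding down with it; origin on its axis, 66 mm below point stud_grip. Spring 3 N at first, 0.35 N more per mm. The socket's depth differs from box to box, unseen: the stud meets solid bottom after 13 to 23 mm (force climbs steeply above the spring's 8 to 11 N) and turns only within 1.5 mm of it. Over 30 N in all is too much. Cover not shut: it stops after 1 mm
- well (a point): where the stud's axis meets the deck once the cover is fully shut: on the box at x 0, y 45 mm, z 70 mm; same axes as the box
- piston: bystander: aluminium piston, 72 mm across, 46 mm high; origin under its centre
- bearing: bystander: steel bearing ring, 52 mm across, 15 mm high, flat on the table in front of the box; origin under its centre
- wrench: bystander: wrench, 150 mm long, lying along the far side of the box; x along it
- driver: bystander: blue-handled screwdriver, 180 mm long, lying on the table; x along it
- oil: bystander: closed white bottle with red cap, 52 mm across, 130 mm high; origin under its centre
- spacer: bystander: brass spacer ring, 20 mm across, 8 mm high, lying on the box's deck outside the rail on its far (+x) side
- conrod: bystander: steel connecting rod, about 145 mm long, 18 mm high, lying flat; x along it

How it is judged:
By the outcome, as a careful person would: the job done as asked, in the order asked, and still so for the second after the job is handed in, with the robot touching nothing.
It also fails if it takes over 54 s, if anything falls off the work surface, if the arm or the gripper's body presses on something with over 40 N, if the wrist force passes 120 N, or if a joint passes its speed limit or range.

## Working session

There is one attempt and no reset: what is moved stays moved. The work goes in short steps, Python scripts to look and compute and a shell command to move; the robot and the scene stay as the last step left them, time stands still between calls to the robot, and variables do not carry over. Pictures are saved under pics/ and viewed, at most 10 in all, crops included, and the job is handed in when it is done.

```bash
mkdir -p pics
python3 - <<'E'
from rig import manip
import cv2
s=manip.get_state();print({k:s[k] for k in('clock','position','ee_rot','contact_force','width')},manip.grasp_offset)
for n in('scene','top'):
    i=manip.get_image(n);cv2.imwrite(f'pics/{n}0.png',i['frame'][:,:,::-1]);print({k:v for k,v in i.items() if k!='frame'})
E
```

```text
{'clock': 0.0, 'position': array([ 0.13648539, -0.55801367,  0.23042774]), 'ee_rot': array([-9.17897341e-04,  9.92821272e-01,  1.19603841e-01, -8.13043839e-06]), 'contact_force': array([-0.3181708 , -0.14462949,  0.82090922]), 'width': 0.08533002094126425} -0.0187
{'fx': 482.7255815831434, 'fy': 482.7255815831434, 'cx': 282.45149230048924, 'cy': 207.60211212830052, 'position': array([ 1.16622236, -0.28844092,  1.1701283 ]), 'attitude': array([0.81859604, 0.25309388, 0.14796179, 0.49391428])}
{'fx': 518.3632354956742, 'fy': 518.3632354956742, 'cx': 273.76488617062074, 'cy': 207.71837948438147, 'position': array([0.43696804, 0.04745249, 1.32134579]), 'attitude': array([-0.70418554, -0.02227741,  0.03314566,  0.70889196])}
```

View pics/top0.png

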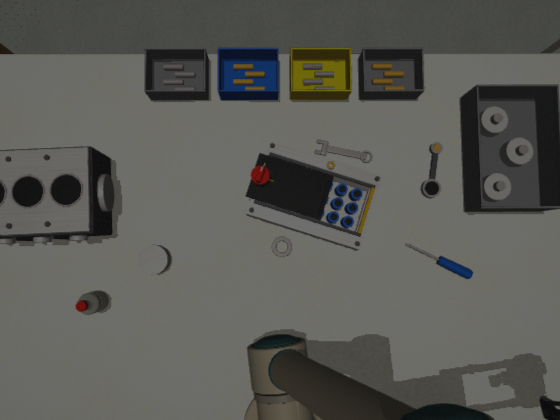

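View pics/scene0.png

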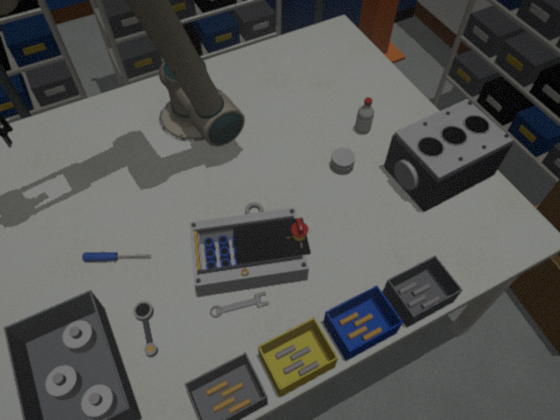

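The top view shows the box around pixel (313,195), with its yellow stop to the right and the stud near (261,174). In the scene view the stud is near (299,231). I'll enlarge both.

Run:
```python
import cv2
a=cv2.imread('pics/top0.png')[130:260,235:395];cv2.imwrite('pics/topc.png',cv2.convertScaleAbs(cv2.resize(a,(738,600),interpolation=cv2.INTER_CUBIC),alpha=1.6))
a=cv2.imread('pics/scene0.png')[195:300,180:320];cv2.imwrite('pics/scc.png',cv2.convertScaleAbs(cv2.resize(a,(800,600),interpolation=cv2.INTER_CUBIC),alpha=1.6))
```

```text
(no output)
```

View pics/topc.png

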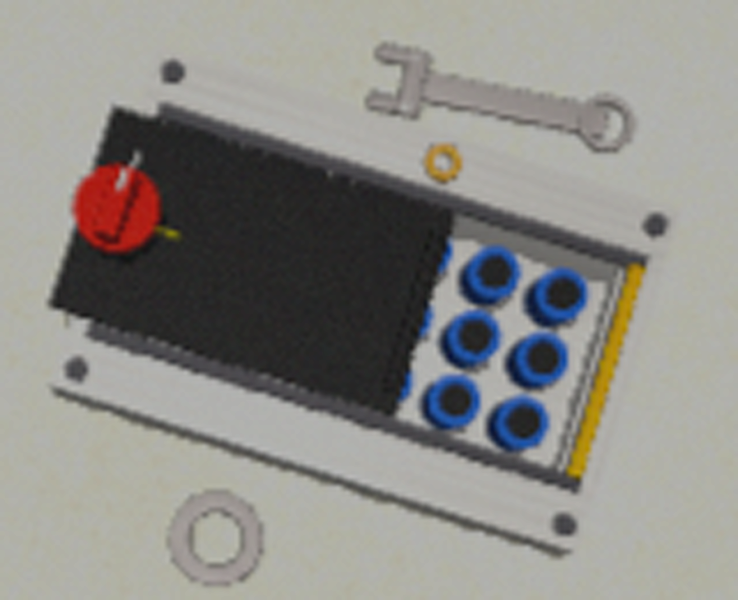

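View pics/scc.png

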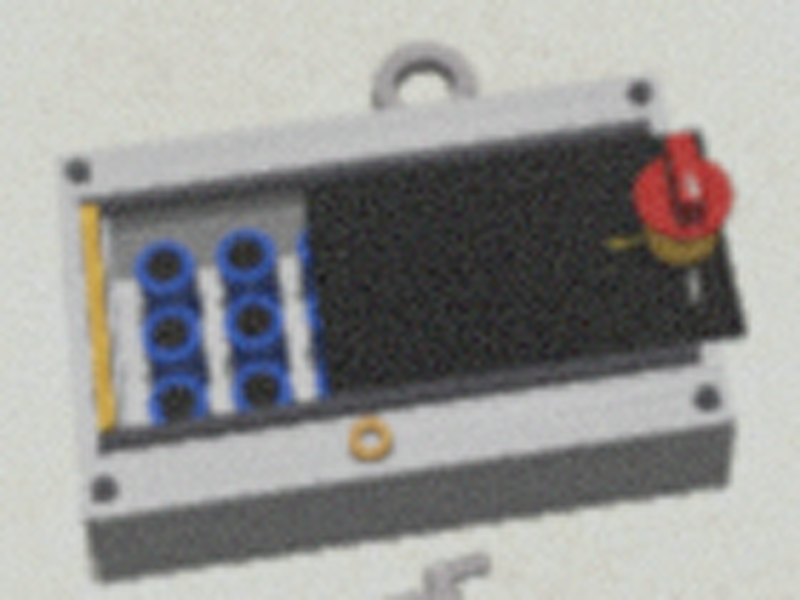

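Screws in the top crop are at (172,71), (655,224), (564,524) and (76,368), with the flange at (117,208). In the scene crop the screws are at (78,171), (640,93), (707,398) and (105,489), with the flange at (683,195).

```bash
cat > h.py <<'E'
import numpy as np
from scipy.spatial.transform import Rotation as R
from rig import manip
def rot(q): return R.from_quat(np.r_[q[1:],q[0]])
def ray(i,uv,z,p=None,Rm=None):
    p=i['position'] if p is None else p; Rm=rot(i['attitude']) if Rm is None else Rm
    d=Rm.apply([(uv[0]-i['cx'])/i['fx'],-(uv[1]-i['cy'])/i['fy'],-1]); return p+d*(z-p[2])/d[2]
E
python3 - <<'E'
from h import *
for n,o,sc,P,f in(('top',(235,130),4.6125,[(172,71),(655,224),(564,524),(76,368)],(117,208)),('scene',(180,195),5.714,[(707,398),(105,489),(78,171),(640,93)],(683,195))):
    i=manip.get_image(n); c=lambda p:np.array(o)+(np.array(p)+.5)/sc-.5
    W=np.array([ray(i,c(p),.07) for p in P]); C=W.mean(0)
    ey=(W[0]+W[3]-W[1]-W[2])/2; yaw=np.arctan2(-ey[0],ey[1])
    S=ray(i,c(f),.111); Rz=R.from_euler('z',yaw)
    print(n,W.round(4).tolist(),C.round(4),np.degrees(yaw),np.linalg.norm(ey),np.linalg.norm(W[0]-W[3]),'stud',S.round(4),Rz.inv().apply(S-C).round(4),'well',(C+Rz.apply([0,.045,0])).round(4))
E
```

```text
top [[0.6891, 0.0313, 0.07], [0.606, -0.2237, 0.07], [0.448, -0.1723, 0.07], [0.5315, 0.0828, 0.07]] [ 0.5686 -0.0705  0.07  ] -18.081556550518428 0.2682253984800304 0.16575112057764274 stud [0.6101 0.0604 0.111 ] [-0.0012  0.1373  0.041 ] well [ 0.5826 -0.0277  0.07  ]
scene [[0.6911, 0.0333, 0.07], [0.6077, -0.2212, 0.07], [0.4497, -0.1699, 0.07], [0.5334, 0.085, 0.07]] [ 0.5705 -0.0682  0.07  ] -18.16458852086558 0.26810339428649144 0.16591302242619063 stud [0.6145 0.0619 0.111 ] [0.0013 0.1373 0.041 ] well [ 0.5845 -0.0254  0.07  ]
```

```bash
R='{"dx":0.0254,"dy":-0.0204}'; python3 -m pendant '[{"dx":0.0254,"dy":-0.0204},{"dx":0.0254,"dy":-0.0204},{"dx":0.0254,"dy":-0.0204},{"dx":0.0254,"dy":-0.0204},{"dx":0.0254,"dy":-0.0204},{"dx":0.0254,"dy":-0.0204},{"dx":0.0254,"dy":-0.0204},{"dx":0.0254,"dy":-0.0204},{"dx":0.0254,"dy":-0.0204},{"dx":0.0254,"dy":-0.0204},{"dx":0.0254,"dy":-0.0204},{"dx":0.0254,"dy":-0.0204}]'
python3 -m pendant '[{"dx":0.0254,"dy":-0.0204},{"dx":0.0254,"dy":-0.0204},{"dx":0.0254,"dy":-0.0204},{"dx":0.0254,"dy":-0.0204},{"dx":0.0254,"dy":-0.0204},{"dx":0.0254,"dy":-0.0204},{"dx":0.0254,"dy":-0.0204},{"dx":0.0254,"dy":-0.0204},{"dx":0.0254,"dy":-0.0204},{"dx":0.0254,"dy":-0.0204},{"dx":0.0254,"dy":-0.0204},{"dx":0.0254,"dy":-0.0204}]'
python3 -m pendant '[{"rz":-7.06},{"rz":-7.06},{"rz":-7.06},{"rz":-7.06},{"rz":-7.06},{"rz":-7.06},{"rz":-7.06},{"rz":-7.06},{"rz":-7.06},{"rz":-7.06},{"rz":-7.06}]'
python3 -m pendant '[{"rz":-7.06},{"rz":-7.06},{"rz":-7.06},{"rz":-7.06},{"rz":-7.06},{"rz":-7.06},{"rz":-7.06},{"rz":-7.06},{"rz":-7.06},{"rz":-7.06},{}]'
python3 - <<'E'
from h import *
import cv2
s=manip.get_state();print(s['position'],s['ee_rot'],s['qpos'],s['contact_force'],np.degrees(np.arctan2(*rot(s['ee_rot']).apply([1,0,0])[1::-1])))
i=manip.get_image('wrist');cv2.imwrite('pics/w1.png',cv2.convertScaleAbs(i['frame'][:,:,::-1],alpha=1.6));print({k:v for k,v in i.items() if k!='frame'})
E
```

```text
[ 0.13651528 -0.55825336  0.23073229] [-5.87885819e-04  9.92819993e-01  1.19616537e-01 -7.53732821e-06] [-1.45200609e+00  2.76423379e-01  1.50564453e+00 -1.67521345e-05
  1.36070050e+00 -1.21013573e-01] [-0.15636024 -0.22710837 -0.11624879] 13.739942848993445
{'fx': 290.36952140270466, 'fy': 290.36952140270466, 'cx': 280.80013303696114, 'cy': 211.0495675650379, 'mount': array([[ 9.41840255e-04,  9.61217748e-01,  2.75788965e-01,
         7.02239380e-02],
       [ 9.99999419e-01, -7.60765326e-04, -7.63549671e-04,
         9.58689781e-04],
       [-5.24126813e-04,  2.75789524e-01, -9.61217906e-01,
        -1.42050169e-01],
       [ 0.00000000e+00,  0.00000000e+00,  0.00000000e+00,
         1.00000000e+00]])}invalid input
invalid input
invalid input
invalid input
```

View pics/w1.png

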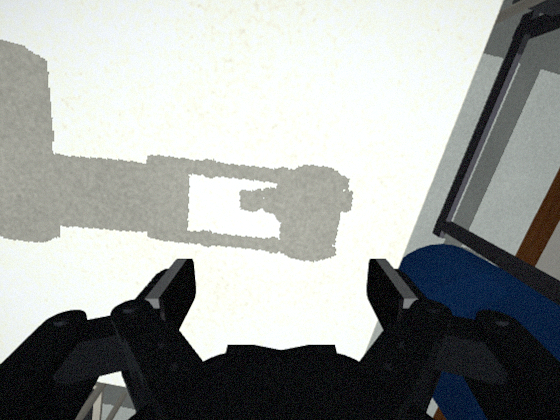

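The wrist view shows only the table and the arm's shadow, because every call was refused. Perhaps all keys are needed, so I'll try one full row.

```bash
python3 -m pendant '[{"dx":0.0254,"dy":-0.0204,"dz":0,"rx":0,"ry":0,"rz":0,"hand":0.085}]'
```

```text
clock: 0.33
position: [0.154, -0.5369, 0.2307]
ee_rot: [0.002, 0.993, 0.118, -0.001]
contact_force: [1.0, -0.6, 1.4]
width: 0.0847
gripper_force: 0.0
```

```bash
python3 -m pendant '[{"dx":0.0324,"dy":-0.026,"dz":0,"rx":0,"ry":0,"rz":0,"hand":0.085},{"dx":0.0324,"dy":-0.026,"dz":0,"rx":0,"ry":0,"rz":0,"hand":0.085},{"dx":0.0324,"dy":-0.026,"dz":0,"rx":0,"ry":0,"rz":0,"hand":0.085},{"dx":0.0324,"dy":-0.026,"dz":0,"rx":0,"ry":0,"rz":0,"hand":0.085},{"dx":0.0324,"dy":-0.026,"dz":0,"rx":0,"ry":0,"rz":0,"hand":0.085},{"dx":0.0324,"dy":-0.026,"dz":0,"rx":0,"ry":0,"rz":0,"hand":0.085},{"dx":0.0324,"dy":-0.026,"dz":0,"rx":0,"ry":0,"rz":0,"hand":0.085},{"dx":0.0324,"dy":-0.026,"dz":0,"rx":0,"ry":0,"rz":0,"hand":0.085},{"dx":0.0324,"dy":-0.026,"dz":0,"rx":0,"ry":0,"rz":0,"hand":0.085}]'
python3 -m pendant '[{"dx":0.0324,"dy":-0.026,"dz":0,"rx":0,"ry":0,"rz":0,"hand":0.085},{"dx":0.0324,"dy":-0.026,"dz":0,"rx":0,"ry":0,"rz":0,"hand":0.085},{"dx":0.0324,"dy":-0.026,"dz":0,"rx":0,"ry":0,"rz":0,"hand":0.085},{"dx":0.0324,"dy":-0.026,"dz":0,"rx":0,"ry":0,"rz":0,"hand":0.085},{"dx":0.0324,"dy":-0.026,"dz":0,"rx":0,"ry":0,"rz":0,"hand":0.085},{"dx":0.0324,"dy":-0.026,"dz":0,"rx":0,"ry":0,"rz":0,"hand":0.085},{"dx":0.0324,"dy":-0.026,"dz":0,"rx":0,"ry":0,"rz":0,"hand":0.085},{"dx":0.0324,"dy":-0.026,"dz":0,"rx":0,"ry":0,"rz":0,"hand":0.085},{"dx":0.0324,"dy":-0.026,"dz":0,"rx":0,"ry":0,"rz":0,"hand":0.085}]'
python3 -m pendant '[{"dx":0,"dy":0,"dz":0,"rx":0,"ry":0,"rz":-7.06,"hand":0.085},{"dx":0,"dy":0,"dz":0,"rx":0,"ry":0,"rz":-7.06,"hand":0.085},{"dx":0,"dy":0,"dz":0,"rx":0,"ry":0,"rz":-7.06,"hand":0.085},{"dx":0,"dy":0,"dz":0,"rx":0,"ry":0,"rz":-7.06,"hand":0.085},{"dx":0,"dy":0,"dz":0,"rx":0,"ry":0,"rz":-7.06,"hand":0.085},{"dx":0,"dy":0,"dz":0,"rx":0,"ry":0,"rz":-7.06,"hand":0.085},{"dx":0,"dy":0,"dz":0,"rx":0,"ry":0,"rz":-7.06,"hand":0.085},{"dx":0,"dy":0,"dz":0,"rx":0,"ry":0,"rz":-7.06,"hand":0.085},{"dx":0,"dy":0,"dz":0,"rx":0,"ry":0,"rz":-7.06,"hand":0.085},{"dx":0,"dy":0,"dz":0,"rx":0,"ry":0,"rz":-7.06,"hand":0.085},{"dx":0,"dy":0,"dz":0,"rx":0,"ry":0,"rz":-7.06,"hand":0.085}]'
python3 -m pendant '[{"dx":0,"dy":0,"dz":0,"rx":0,"ry":0,"rz":-7.06,"hand":0.085},{"dx":0,"dy":0,"dz":0,"rx":0,"ry":0,"rz":-7.06,"hand":0.085},{"dx":0,"dy":0,"dz":0,"rx":0,"ry":0,"rz":-7.06,"hand":0.085},{"dx":0,"dy":0,"dz":0,"rx":0,"ry":0,"rz":-7.06,"hand":0.085},{"dx":0,"dy":0,"dz":0,"rx":0,"ry":0,"rz":-7.06,"hand":0.085},{"dx":0,"dy":0,"dz":0,"rx":0,"ry":0,"rz":-7.06,"hand":0.085},{"dx":0,"dy":0,"dz":0,"rx":0,"ry":0,"rz":-7.06,"hand":0.085},{"dx":0,"dy":0,"dz":0,"rx":0,"ry":0,"rz":-7.06,"hand":0.085},{"dx":0,"dy":0,"dz":0,"rx":0,"ry":0,"rz":-7.06,"hand":0.085},{"dx":0,"dy":0,"dz":0,"rx":0,"ry":0,"rz":-7.06,"hand":0.085},{"dx":0,"dy":0,"dz":0,"rx":0,"ry":0,"rz":0,"hand":0.085},{"dx":0,"dy":0,"dz":0,"rx":0,"ry":0,"rz":0,"hand":0.085}]'
python3 - <<'E'
from h import *
import cv2
s=manip.get_state();print(s['position'],s['ee_rot'],s['qpos'],s['contact_force'],np.degrees(np.arctan2(*rot(s['ee_rot']).apply([1,0,0])[1::-1])))
i=manip.get_image('wrist');cv2.imwrite('pics/w2.png',cv2.convertScaleAbs(i['frame'][:,:,::-1],alpha=1.6))
E
```

```text
clock: 1.08
position: [0.3848, -0.2344, 0.2315]
ee_rot: [0.0, 0.993, 0.119, 0.0]
contact_force: [-0.2, -0.9, 0.3]
width: 0.085
gripper_force: 0.0
clock: 1.83
position: [0.6126, 0.0624, 0.2312]
ee_rot: [0.0, 0.993, 0.12, -0.0]
contact_force: [1.4, -1.2, -0.2]
width: 0.0852
gripper_force: 0.0
clock: 2.75
position: [0.6116, 0.0604, 0.231]
ee_rot: [-0.0, 0.696, 0.718, -0.0]
contact_force: [0.1, 0.2, -0.4]
width: 0.0847
gripper_force: 0.0
clock: 3.75
position: [0.6117, 0.0604, 0.2311]
ee_rot: [-0.0, 0.158, 0.987, -0.0]
contact_force: [-0.1, 0.3, 0.2]
width: 0.0849
gripper_force: 0.0
[0.61167104 0.0603698  0.2311136 ] [-1.45155023e-04  1.57982855e-01  9.87441842e-01 -7.26129223e-05] [-1.47135468e-02  3.36020796e-01  1.41689890e+00 -1.03793588e-04
  1.38898109e+00 -1.26819605e+00] [-0.10903293  0.25918448  0.19025433] 161.82033176096454
```

View pics/w2.png

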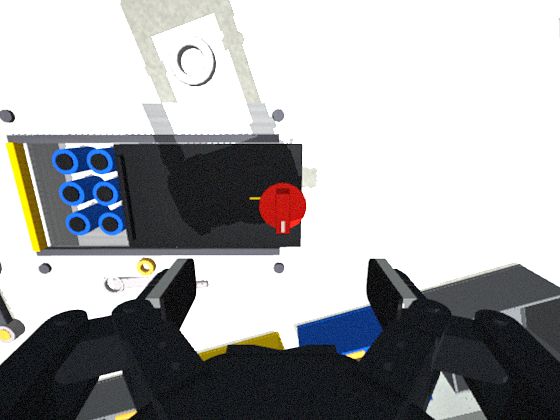

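The wrist view shows the stud flange centred at about (282.5,205.5), and the rails run parallel to the image rows, so the yaw is good.

Run:
```python
from h import *
s=manip.get_state();i=manip.get_image('wrist');T=rot(s['ee_rot']);M=i['mount']
U,_,Vt=np.linalg.svd(M[:3,:3])
p=s['position']+T.apply(M[:3,3]);Rm=T*R.from_matrix(U@Vt)
g=lambda uv,z:ray(i,uv,z,p,Rm)
S=g((282.5,205.5),.111);print('stud',S,'tool delta',T.inv().apply(S-s['position']))
# rail edge lines, deck screws
a,b,c=g((278,116),.07),g((278,268),.07),g((7,116),.07);d=g((44,268),.07)
for v in(a-c,b-d):print('yaw',np.degrees(np.arctan2(-v[0],v[1])),np.linalg.norm(v))
print((a+b+c+d)/4,np.linalg.norm(a-b))
```

```text
stud [0.61255825 0.06099283 0.111     ] tool delta [-0.00066529  0.00085387  0.12013621]
yaw -18.11263899058135 0.26916162609518623
yaw -18.10518982478388 0.2696004755973106
[ 0.57139501 -0.07209704  0.07      ] 0.1665056388155381
```

```bash
python3 -m pendant '[{"dx":-0.0007,"dy":0.0008,"dz":0.03,"rx":0,"ry":0,"rz":0,"hand":0.085},{"dx":0,"dy":0,"dz":0.035,"rx":0,"ry":0,"rz":0,"hand":0.085},{"dx":0,"dy":0,"dz":0.03,"rx":0,"ry":0,"rz":0,"hand":0.085},{"dx":0,"dy":0,"dz":0.015,"rx":0,"ry":0,"rz":0,"hand":0.06},{"dx":0,"dy":0,"dz":0.007,"rx":0,"ry":0,"rz":0,"hand":0.04}]' 50
python3 -m pendant '[{"dx":0,"dy":0,"dz":0,"rx":0,"ry":0,"rz":0,"hand":0.025},{"dx":0,"dy":0,"dz":0,"rx":0,"ry":0,"rz":0,"hand":0.005},{"dx":0,"dy":0,"dz":0,"rx":0,"ry":0,"rz":0,"hand":0.0},{"dx":0,"dy":0,"dz":0,"rx":0,"ry":0,"rz":0,"hand":0},{"dx":0,"dy":0,"dz":0,"rx":0,"ry":0,"rz":0,"hand":0},{"dx":0,"dy":0,"dz":0,"rx":0,"ry":0,"rz":0,"hand":0}]' 50
```

```text
clock: 4.27
position: [0.6106, 0.0609, 0.1111]
ee_rot: [-0.003, 0.157, 0.988, -0.0]
contact_force: [-0.7, 0.4, 0.4]
width: 0.063
gripper_force: 0.0
clock: 4.77
position: [0.6139, 0.061, 0.1159]
ee_rot: [0.002, 0.157, 0.988, 0.0]
contact_force: [0.9, 0.5, 2.9]
width: 0.0107
gripper_force: 51.7
```

```bash
python3 -m pendant '[{"dx":0,"dy":-0.008,"dz":0,"rx":0,"ry":0,"rz":0,"hand":0},{"dx":0,"dy":-0.012,"dz":0,"rx":0,"ry":0,"rz":0,"hand":0},{"dx":0,"dy":-0.014,"dz":0,"rx":0,"ry":0,"rz":0,"hand":0},{"dx":0,"dy":-0.014,"dz":0,"rx":0,"ry":0,"rz":0,"hand":0},{"dx":0,"dy":-0.014,"dz":0,"rx":0,"ry":0,"rz":0,"hand":0},{"dx":0,"dy":-0.012,"dz":0,"rx":0,"ry":0,"rz":0,"hand":0},{"dx":0,"dy":-0.006,"dz":0,"rx":0,"ry":0,"rz":0,"hand":0},{"dx":0,"dy":-0.003,"dz":0,"rx":0,"ry":0,"rz":0,"hand":0}]'
python3 -m pendant '[{"dx":0,"dy":-0.002,"dz":0,"rx":0,"ry":0,"rz":0,"hand":0},{"dx":0,"dy":-0.002,"dz":0,"rx":0,"ry":0,"rz":0,"hand":0},{"dx":0,"dy":-0.002,"dz":0,"rx":0,"ry":0,"rz":0,"hand":0}]'
python3 -m pendant '[{"dx":0,"dy":-0.001,"dz":0,"rx":0,"ry":0,"rz":0,"hand":0},{"dx":0,"dy":-0.001,"dz":0,"rx":0,"ry":0,"rz":0,"hand":0}]'
```

```text
clock: 5.43
position: [0.5873, -0.0204, 0.1147]
ee_rot: [0.001, 0.157, 0.988, -0.001]
contact_force: [4.6, 2.2, 3.6]
width: 0.0109
gripper_force: 51.7
clock: 5.68
position: [0.5861, -0.024, 0.1145]
ee_rot: [0.001, 0.156, 0.988, -0.0]
contact_force: [5.2, 1.8, 2.8]
width: 0.0109
gripper_force: 51.8
clock: 5.85
position: [0.5854, -0.0257, 0.1145]
ee_rot: [0.001, 0.156, 0.988, -0.0]
contact_force: [4.6, 0.6, 3.1]
width: 0.0109
gripper_force: 51.8
```

```bash
python3 -m pendant '[{"dx":-0.0005,"dy":-0.001,"dz":0,"rx":0,"ry":0,"rz":0,"hand":0},{"dx":0,"dy":-0.001,"dz":0,"rx":0,"ry":0,"rz":0,"hand":0},{"dx":0,"dy":-0.001,"dz":0,"rx":0,"ry":0,"rz":0,"hand":0}]'
python3 -m pendant '[{"dx":0,"dy":-0.001,"dz":0,"rx":0,"ry":0,"rz":0,"hand":0},{"dx":0,"dy":-0.001,"dz":0,"rx":0,"ry":0,"rz":0,"hand":0}]'
```

```text
clock: 6.1
position: [0.5848, -0.0278, 0.1144]
ee_rot: [0.001, 0.156, 0.988, 0.001]
contact_force: [6.5, 3.9, 2.4]
width: 0.0106
gripper_force: 51.8
clock: 6.27
position: [0.5847, -0.0281, 0.1145]
ee_rot: [0.001, 0.157, 0.988, 0.002]
contact_force: [7.0, 7.4, 2.8]
width: 0.0111
gripper_force: 51.8
```

```bash
python3 -m pendant '[{"dx":-0.001,"dy":-0.0005,"dz":0,"rx":0,"ry":0,"rz":0,"hand":0},{"dx":0,"dy":-0.0005,"dz":0,"rx":0,"ry":0,"rz":0,"hand":0}]'
python3 -m pendant '[{"dx":0,"dy":0.0005,"dz":0.003,"rx":0,"ry":0,"rz":0,"hand":0},{"dx":0,"dy":0.0005,"dz":0.003,"rx":0,"ry":0,"rz":0,"hand":0}]'
python3 -m pendant '[{"dx":0,"dy":0,"dz":0.002,"rx":0,"ry":0,"rz":0,"hand":0},{"dx":0,"dy":0,"dz":0,"rx":0,"ry":0,"rz":0,"hand":0}]'
```

```text
clock: 6.43
position: [0.5848, -0.0282, 0.1143]
ee_rot: [0.0, 0.157, 0.988, 0.003]
contact_force: [5.8, 8.4, 2.5]
width: 0.0107
gripper_force: 51.8
clock: 6.6
position: [0.5849, -0.028, 0.1085]
ee_rot: [0.0, 0.157, 0.988, 0.002]
contact_force: [3.8, 5.5, 4.9]
width: 0.0105
gripper_force: 52.1
clock: 6.77
position: [0.5849, -0.0281, 0.1064]
ee_rot: [0.0, 0.157, 0.988, 0.002]
contact_force: [4.8, 6.2, 6.2]
width: 0.0109
gripper_force: 52.1
```

```bash
python3 -m pendant '[{"dx":0,"dy":0,"dz":0.002,"rx":0,"ry":0,"rz":0,"hand":0},{"dx":0,"dy":0,"dz":0.002,"rx":0,"ry":0,"rz":0,"hand":0}]'
python3 -m pendant '[{"dx":0,"dy":0,"dz":0.001,"rx":0,"ry":0,"rz":0,"hand":0},{"dx":0,"dy":0,"dz":0.0005,"rx":0,"ry":0,"rz":0,"hand":0}]'
python3 -m pendant '[{"dx":0,"dy":0,"dz":0.001,"rx":0,"ry":0,"rz":0,"hand":0},{"dx":0,"dy":0,"dz":0,"rx":0,"ry":0,"rz":0,"hand":0}]'
```

```text
clock: 6.93
position: [0.5849, -0.0281, 0.1029]
ee_rot: [0.0, 0.157, 0.988, 0.002]
contact_force: [4.9, 6.5, 7.4]
width: 0.0111
gripper_force: 52.2
clock: 7.1
position: [0.5849, -0.0281, 0.1014]
ee_rot: [0.0, 0.157, 0.988, 0.002]
contact_force: [4.3, 8.1, 6.9]
width: 0.0108
gripper_force: 52.3
clock: 7.27
position: [0.5849, -0.0281, 0.1005]
ee_rot: [0.0, 0.157, 0.988, 0.002]
contact_force: [3.4, 7.7, 7.9]
width: 0.0108
gripper_force: 52.3
```

```bash
python3 -m pendant '[{"dx":0,"dy":0,"dz":0.001,"rx":0,"ry":0,"rz":0,"hand":0},{"dx":0,"dy":0,"dz":0,"rx":0,"ry":0,"rz":0,"hand":0}]'
```

```text
clock: 7.43
position: [0.5849, -0.0281, 0.0996]
ee_rot: [0.0, 0.157, 0.988, 0.002]
contact_force: [4.1, 7.1, 8.3]
width: 0.0107
gripper_force: 52.4
```

```bash
python3 -m pendant '[{"dx":0,"dy":0,"dz":0.001,"rx":0,"ry":0,"rz":0,"hand":0},{"dx":0,"dy":0,"dz":0,"rx":0,"ry":0,"rz":0,"hand":0}]'
python3 -m pendant '[{"dx":0,"dy":0,"dz":0.001,"rx":0,"ry":0,"rz":0,"hand":0},{"dx":0,"dy":0,"dz":0,"rx":0,"ry":0,"rz":0,"hand":0}]'
```

```text
clock: 7.6
position: [0.5849, -0.0281, 0.0987]
ee_rot: [0.0, 0.157, 0.988, 0.002]
contact_force: [4.4, 7.4, 7.9]
width: 0.0108
gripper_force: 52.4
clock: 7.77
position: [0.5849, -0.0281, 0.0977]
ee_rot: [0.0, 0.157, 0.988, 0.002]
contact_force: [4.8, 7.0, 7.6]
width: 0.0109
gripper_force: 52.5
```

```bash
python3 -m pendant '[{"dx":0,"dy":0,"dz":0.001,"rx":0,"ry":0,"rz":0,"hand":0},{"dx":0,"dy":0,"dz":0,"rx":0,"ry":0,"rz":0,"hand":0}]'
```

```text
clock: 7.93
position: [0.585, -0.0281, 0.0968]
ee_rot: [0.0, 0.157, 0.988, 0.002]
contact_force: [3.7, 6.6, 9.5]
width: 0.0108
gripper_force: 52.5
```

```bash
python3 -m pendant '[{"dx":0,"dy":0,"dz":0.001,"rx":0,"ry":0,"rz":0,"hand":0},{"dx":0,"dy":0,"dz":0,"rx":0,"ry":0,"rz":0,"hand":0}]'
```

```text
clock: 8.1
position: [0.585, -0.0281, 0.0958]
ee_rot: [0.0, 0.157, 0.988, 0.002]
contact_force: [4.3, 7.1, 9.4]
width: 0.0106
gripper_force: 52.6
```

```bash
python3 -m pendant '[{"dx":0,"dy":0,"dz":0.001,"rx":0,"ry":0,"rz":0,"hand":0},{"dx":0,"dy":0,"dz":0,"rx":0,"ry":0,"rz":0,"hand":0}]'
```

```text
clock: 8.27
position: [0.5849, -0.0281, 0.0949]
ee_rot: [0.0, 0.157, 0.988, 0.002]
contact_force: [3.6, 6.7, 9.0]
width: 0.0104
gripper_force: 52.6
```

```bash
python3 -m pendant '[{"dx":0,"dy":0,"dz":0.001,"rx":0,"ry":0,"rz":0,"hand":0},{"dx":0,"dy":0,"dz":0,"rx":0,"ry":0,"rz":0,"hand":0}]'
```

```text
clock: 8.43
position: [0.5849, -0.0281, 0.0942]
ee_rot: [0.001, 0.157, 0.988, 0.002]
contact_force: [3.6, 6.7, 10.1]
width: 0.011
gripper_force: 52.9
```

```bash
python3 -m pendant '[{"dx":0,"dy":0,"dz":0.001,"rx":0,"ry":0,"rz":0,"hand":0},{"dx":0,"dy":0,"dz":0,"rx":0,"ry":0,"rz":0,"hand":0}]'
```

```text
clock: 8.6
position: [0.585, -0.0281, 0.0941]
ee_rot: [0.001, 0.157, 0.988, 0.002]
contact_force: [2.8, 6.8, 14.6]
width: 0.011
gripper_force: 53.6
```

```bash
python3 -m pendant '[{"dx":0,"dy":0,"dz":0.001,"rx":0,"ry":0,"rz":0,"hand":0},{"dx":0,"dy":0,"dz":0,"rx":0,"ry":0,"rz":0,"hand":0}]'
```

```text
clock: 8.77
position: [0.5851, -0.0281, 0.094]
ee_rot: [0.001, 0.157, 0.988, 0.002]
contact_force: [0.4, 7.8, 20.5]
width: 0.011
gripper_force: 54.3
```

Solid bottom reached at z 0.094 (about 20 mm of travel, 20 N). Now I'll turn in small steps while watching force and moment.

```bash
cat > m.py <<'E'
from h import *
s=manip.get_state();T=rot(s['ee_rot']).apply([1,0,0]);print('turned',round(161.82-np.degrees(np.arctan2(T[1],T[0])),1),'mom',s['moment'].round(2),'F',s['contact_force'].round(1))
E
python3 m.py
python3 -m pendant '[{"dx":0,"dy":0.0008,"dz":0,"rx":0,"ry":0,"rz":4,"hand":0},{"dx":0,"dy":0,"dz":0,"rx":0,"ry":0,"rz":4,"hand":0},{"dx":0,"dy":0,"dz":0,"rx":0,"ry":0,"rz":4,"hand":0}]'; python3 m.py
```

```text
turned -0.1 mom [ 1.41 -0.13 -0.02] F [ 0.4  7.8 20.5]
clock: 9.02
position: [0.585, -0.0282, 0.094]
ee_rot: [0.001, 0.26, 0.966, 0.001]
contact_force: [-0.6, 5.6, 20.5]
width: 0.0107
gripper_force: 54.2
turned 12.0 mom [ 1.01 -0.03  0.08] F [-0.6  5.6 20.5]
```

```bash
python3 -m pendant '[{"dx":0,"dy":0,"dz":0,"rx":0,"ry":0,"rz":4,"hand":0},{"dx":0,"dy":0,"dz":0,"rx":0,"ry":0,"rz":4,"hand":0},{"dx":0,"dy":0,"dz":0,"rx":0,"ry":0,"rz":3,"hand":0}]'; python3 m.py
```

```text
clock: 9.27
position: [0.5849, -0.0283, 0.094]
ee_rot: [0.001, 0.352, 0.936, 0.001]
contact_force: [0.6, 5.4, 20.9]
width: 0.0109
gripper_force: 54.3
turned 23.0 mom [0.89 0.03 0.06] F [ 0.6  5.4 20.9]
```

```bash
python3 -m pendant '[{"dx":0,"dy":0,"dz":0,"rx":0,"ry":0,"rz":3,"hand":0},{"dx":0,"dy":0,"dz":0,"rx":0,"ry":0,"rz":3,"hand":0},{"dx":0,"dy":0,"dz":0,"rx":0,"ry":0,"rz":3,"hand":0}]'; python3 m.py
```

```text
clock: 9.52
position: [0.5848, -0.0284, 0.0941]
ee_rot: [0.0, 0.424, 0.906, 0.001]
contact_force: [-0.4, 4.3, 21.1]
width: 0.0111
gripper_force: 54.3
turned 31.9 mom [0.91 0.06 0.08] F [-0.4  4.3 21.1]
```

```bash
python3 -m pendant '[{"dx":0,"dy":0,"dz":0,"rx":0,"ry":0,"rz":3,"hand":0},{"dx":0,"dy":0,"dz":0,"rx":0,"ry":0,"rz":3,"hand":0},{"dx":0,"dy":0,"dz":0,"rx":0,"ry":0,"rz":3,"hand":0}]'; python3 m.py
```

```text
clock: 9.77
position: [0.5846, -0.0285, 0.094]
ee_rot: [0.0, 0.493, 0.87, 0.001]
contact_force: [0.1, 4.3, 22.2]
width: 0.0109
gripper_force: 54.3
turned 40.9 mom [0.82 0.1  0.1 ] F [ 0.1  4.3 22.2]
```

```bash
python3 -m pendant '[{"dx":0,"dy":0,"dz":0,"rx":0,"ry":0,"rz":3,"hand":0},{"dx":0,"dy":0,"dz":0,"rx":0,"ry":0,"rz":3,"hand":0},{"dx":0,"dy":0,"dz":0,"rx":0,"ry":0,"rz":3,"hand":0},{"dx":0,"dy":0,"dz":0,"rx":0,"ry":0,"rz":3,"hand":0}]'; python3 m.py
```

```text
clock: 10.1
position: [0.5845, -0.0286, 0.094]
ee_rot: [-0.0, 0.582, 0.813, 0.001]
contact_force: [-0.7, 4.6, 21.2]
width: 0.011
gripper_force: 54.4
turned 52.9 mom [0.78 0.13 0.08] F [-0.7  4.6 21.2]
```

```bash
python3 -m pendant '[{"dx":0,"dy":0,"dz":0,"rx":0,"ry":0,"rz":4,"hand":0},{"dx":0,"dy":0,"dz":0,"rx":0,"ry":0,"rz":4,"hand":0},{"dx":0,"dy":0,"dz":0,"rx":0,"ry":0,"rz":4,"hand":0},{"dx":0,"dy":0,"dz":0,"rx":0,"ry":0,"rz":4,"hand":0},{"dx":0,"dy":0,"dz":0,"rx":0,"ry":0,"rz":4,"hand":0},{"dx":0,"dy":0,"dz":0,"rx":0,"ry":0,"rz":3,"hand":0}]'; python3 m.py
```

```text
clock: 10.6
position: [0.584, -0.0286, 0.094]
ee_rot: [-0.001, 0.732, 0.681, 0.001]
contact_force: [-1.6, 4.7, 21.8]
width: 0.0109
gripper_force: 54.4
turned 76.0 mom [0.78 0.31 0.13] F [-1.6  4.7 21.8]
```

```bash
python3 -m pendant '[{"dx":0,"dy":0,"dz":0,"rx":0,"ry":0,"rz":2,"hand":0},{"dx":0,"dy":0,"dz":0,"rx":0,"ry":0,"rz":2,"hand":0}]'; python3 m.py
```

```text
clock: 10.77
position: [0.584, -0.0286, 0.094]
ee_rot: [-0.001, 0.755, 0.656, 0.001]
contact_force: [-1.9, 3.2, 22.6]
width: 0.0109
gripper_force: 54.5
turned 79.9 mom [0.83 0.38 0.11] F [-1.9  3.2 22.6]
```

```bash
python3 -m pendant '[{"dx":0,"dy":0,"dz":0,"rx":0,"ry":0,"rz":1,"hand":0},{"dx":0,"dy":0,"dz":0,"rx":0,"ry":0,"rz":0,"hand":0}]'; python3 m.py
```

```text
clock: 10.93
position: [0.584, -0.0286, 0.094]
ee_rot: [-0.001, 0.76, 0.65, 0.001]
contact_force: [-2.0, 4.8, 21.1]
width: 0.0107
gripper_force: 54.5
turned 80.8 mom [0.78 0.38 0.25] F [-2.   4.8 21.1]
```

```bash
python3 -m pendant '[{"dx":0,"dy":0,"dz":0,"rx":0,"ry":0,"rz":1,"hand":0},{"dx":0,"dy":0,"dz":0,"rx":0,"ry":0,"rz":0,"hand":0}]'; python3 m.py
```

```text
clock: 11.1
position: [0.584, -0.0287, 0.094]
ee_rot: [-0.001, 0.766, 0.643, 0.0]
contact_force: [-1.2, 4.5, 22.7]
width: 0.011
gripper_force: 54.8
turned 81.7 mom [0.81 0.35 0.54] F [-1.2  4.5 22.7]
```

At the stop: the moment climbs to 0.54 N m at about 81°. Easing up so the stud springs back.

```bash
python3 -m pendant '[{"dx":0,"dy":0,"dz":-0.001,"rx":0,"ry":0,"rz":0,"hand":0},{"dx":0,"dy":0,"dz":-0.001,"rx":0,"ry":0,"rz":0,"hand":0},{"dx":0,"dy":0,"dz":-0.001,"rx":0,"ry":0,"rz":0,"hand":0},{"dx":0,"dy":0,"dz":-0.001,"rx":0,"ry":0,"rz":0,"hand":0},{"dx":0,"dy":0,"dz":-0.001,"rx":0,"ry":0,"rz":0,"hand":0}]'; python3 m.py
```

```text
clock: 11.52
position: [0.5838, -0.0286, 0.0967]
ee_rot: [-0.001, 0.765, 0.644, -0.0]
contact_force: [1.4, 4.2, 8.7]
width: 0.0108
gripper_force: 52.9
turned 81.7 mom [ 0.7  -0.33  0.52] F [1.4 4.2 8.7]
```

```bash
python3 -m pendant '[{"dx":0,"dy":0,"dz":-0.001,"rx":0,"ry":0,"rz":0,"hand":0},{"dx":0,"dy":0,"dz":-0.0005,"rx":0,"ry":0,"rz":0,"hand":0}]'; python3 m.py
```

```text
clock: 11.68
position: [0.5838, -0.0286, 0.0981]
ee_rot: [-0.001, 0.765, 0.644, -0.0]
contact_force: [1.8, 4.8, 6.6]
width: 0.0109
gripper_force: 52.6
turned 81.7 mom [ 0.7  -0.36  0.45] F [1.8 4.8 6.6]
```

```bash
python3 -m pendant '[{"dx":0,"dy":0,"dz":-0.001,"rx":0,"ry":0,"rz":0,"hand":0},{"dx":0,"dy":0,"dz":0,"rx":0,"ry":0,"rz":0,"hand":0}]'; python3 m.py
```

```text
clock: 11.85
position: [0.5837, -0.0286, 0.0982]
ee_rot: [-0.001, 0.765, 0.643, -0.0]
contact_force: [2.9, 4.0, 4.5]
width: 0.0109
gripper_force: 52.4
turned 81.7 mom [ 0.66 -0.54  0.52] F [2.9 4.  4.5]
```

```bash
python3 -m pendant '[{"dx":0,"dy":0,"dz":-0.0008,"rx":0,"ry":0,"rz":-0.7,"hand":0},{"dx":0,"dy":0,"dz":0,"rx":0,"ry":0,"rz":0,"hand":0.01},{"dx":0,"dy":0,"dz":0,"rx":0,"ry":0,"rz":0,"hand":0.03},{"dx":0,"dy":0,"dz":0,"rx":0,"ry":0,"rz":0,"hand":0.05},{"dx":0,"dy":0,"dz":0,"rx":0,"ry":0,"rz":0,"hand":0.06},{"dx":0,"dy":0,"dz":0,"rx":0,"ry":0,"rz":0,"hand":0.06},{"dx":0,"dy":0,"dz":0,"rx":0,"ry":0,"rz":0,"hand":0.06}]'; python3 m.py
python3 -m pendant '[{"dx":0,"dy":0,"dz":-0.01,"rx":0,"ry":0,"rz":0,"hand":0.06},{"dx":0,"dy":0,"dz":-0.03,"rx":0,"ry":0,"rz":0,"hand":0.06},{"dx":0,"dy":0,"dz":-0.04,"rx":0,"ry":0,"rz":0,"hand":0.06},{"dx":0,"dy":0,"dz":-0.03,"rx":0,"ry":0,"rz":0,"hand":0.06},{"dx":0,"dy":0,"dz":-0.02,"rx":0,"ry":0,"rz":0,"hand":0.06},{"dx":0,"dy":0,"dz":0,"rx":0,"ry":0,"rz":0,"hand":0.06},{"dx":0,"dy":0,"dz":0,"rx":0,"ry":0,"rz":0,"hand":0.06}]'; python3 m.py
python3 - <<'E'
from h import *
import cv2
i=manip.get_image('wrist');cv2.imwrite('pics/w3.png',cv2.convertScaleAbs(i['frame'][:,:,::-1],alpha=1.4))
i=manip.get_image('scene');cv2.imwrite('pics/s3.png',cv2.convertScaleAbs(cv2.resize(i['frame'][185:325,160:345,::-1],(740,560),interpolation=cv2.INTER_CUBIC),alpha=1.6))
E
```

```text
clock: 12.43
position: [0.5838, -0.0302, 0.0986]
ee_rot: [-0.001, 0.762, 0.647, -0.001]
contact_force: [-0.2, -0.4, 0.3]
width: 0.0598
gripper_force: 0.0
turned 81.1 mom [-0.02  0.01 -0.04] F [-0.2 -0.4  0.3]
clock: 13.02
position: [0.5852, -0.0303, 0.2311]
ee_rot: [0.001, 0.762, 0.647, 0.001]
contact_force: [-0.1, -0.2, -0.5]
width: 0.06
gripper_force: 0.0
turned 81.1 mom [-0.    0.05  0.  ] F [-0.1 -0.2 -0.5]
```

View pics/w3.png

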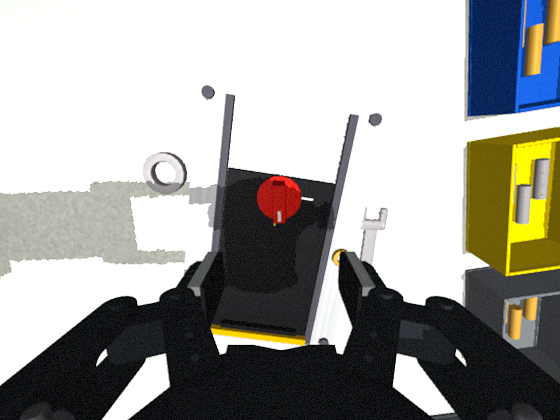

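View pics/s3.png

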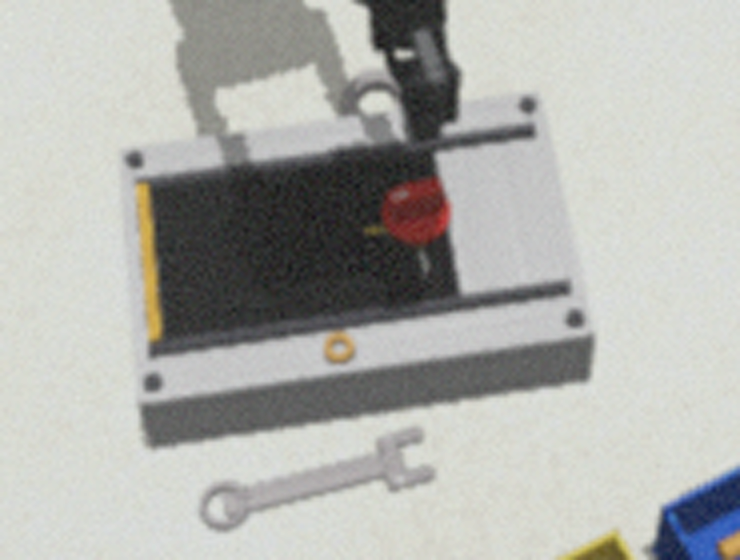

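The cover is shut against the yellow bar. The stud (wrist view (279,198)) sits low with its bar turned along the box's y, as aligned with the gripper. The spacer, wrench and bearing have not moved, and the robot is clear.

```bash
python3 -c "from rig import manip; print(manip.sign_off())"
```

```text
the job is handed in; nothing more can be done
None
```

The cover is fully shut, and the stud was pushed in, turned clockwise to its stop and released, springing back about 4 mm and staying caught; the job is handed in at about 13 s, vertical force at the stud peaked near 23 N in my readings, and the spacer, wrench and bearing are where they were.

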